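# Zero the piece counter and clamp the pen rest in the sliding-jaw holder

### The arm

A 6-joint arm with a two-finger parallel gripper is mounted at the origin on the work surface. World frame = base frame: x ahead of the robot, y to its left, z up, the work surface at z = 0. Lengths are in m, angles in degrees, forces in N, time in s.
With the tool pointing down it reaches from about 0.275 to 1 m from the base axis. Payload 8.4 kg.
Tool frame: the origin (TCP) lies at the centre of the arm's flange, where the gripper is bolted on; the fingertips stand 173 mm ahead of it and the grasp point (between the pads) lies 155 mm ahead of it; z points along the fingers, y is the line along which they close (so a half turn about z gives the same grasp; the last joint's range is limited). The gripper opens to 85 mm and grips with 20 to 120 N. Pads are 22 mm wide; open, the fingers measure 114 mm over their backs; the gripper's body (76 mm by 85 mm) begins 54 mm behind the grasp point. The pads swing forward as they close: fully open they stand 13 mm farther back than shut.
Start: joints at [-74.049, 20.225, 93.587, -0, 66.188, -0.138], TCP at [0.173, -0.601, 0.405] pointing down, gripper open.
Joint ranges: [-150.9, 150.9], [-52.94, 120.26], [3.33, 152.33], [-74.26, 254.26], [0, 154.13], [-172.89, 172.89]. Speed limits (degrees/s): [127.2, 127.2, 159.86, 180, 180, 180].

### API

Orientations are given as a 3x3 rotation matrix whose columns are the frame's x, y, z axes.
In Python, from rig import goto, move_linear, set_joints, set_gripper, pause, ik, grab_frame, camera_info, PlanningError, close_job, masks_of, get_clock, get_joints, get_qd, get_joint_torque, get_eef_pos, get_orientation, get_contact_force, get_torque, get_finger_gap, get_grip_force gives the robot as it stands. Calls block until the motion is done:
- goto(position, orientation): joint-space move of the TCP to a pose.
- move_linear(position, orientation=None, vel=0.15, max_force=None): straight line of the TCP; orientation=None keeps the orientation; vel is the mean speed in m/s. With max_force (N) it stops when the force on the tool has changed by that much, and returns True; else False.
- set_joints(angles): joint-space move.
- set_gripper(opening, force=None): opening from 0.0 (shut) to 1.0 (fully open); force is the grip in N (None keeps the last); returns when the fingers have stopped.
- pause(seconds).
- ik(position, orientation): joint angles nearest the present ones, or None.
- grab_frame(name): name is "scene" or "top" or "wrist"; returns (picture, depth): 480x640x3 uint8, red, green, blue; 480x640 float32, m along the optical axis (not along the pixel's ray), 0 where there is no reading.
- camera_info(name): a dict with "intrinsics" (3x3 intrinsics, pixels), "pose" (4x4, takes a point from camera to world coordinates). Camera axes: x right, y up, looking along -z (the intrinsics and any distortion apply to the point x, -y, -z); pixel columns grow to the right and rows downward; lengths in m; the calibration is good to about 2 mm. A picture is of the moment at which its call begins: read the wrist's pose just before it. camera_info takes no time and is no camera call; for the wrist camera it gives the pose at the moment of the call.
A pose or a line that the arm cannot do raises PlanningError and nothing moves.
- close_job(): hands the job in; it is judged then, once.
Trained networks look in the newest picture that a camera, given by its name, has taken for a name from the list of things; names that differ only in an ending like _2 or _b are one class to them, and where a whole thing is asked for, a point or a joint stands for the part that bears it (a point fixed in the world has none). Each returns a list of dicts, best first, with "confidence" (0 to 1); they miss things now and then, are a little off and sometimes report something else, mostly with a low value. They report only what shows in the picture. A call takes as long as a camera call. They do not tell look-alikes from the thing itself.
- masks_of(camera, thing): "region" (480x640 bool, what is visible of it) and "position" ([column, row] in pixels, amid what is visible of it).
Readings, each from a call of its own:
- get_clock(): time.
- get_joints(): joint angles.
- get_qd(): joint speeds.
- get_joint_torque(): joint torques, N m.
- get_eef_pos(): TCP position.
- get_orientation(): TCP orientation.
- get_contact_force(): force on the tool from outside, world axes, zero at the start.
- get_torque(): the same for the moment, N m.
- get_finger_gap(): opening from 0.0 (shut) to 1.0 (fully open).
- get_grip_force(): force on a finger pad.
Only numpy, scipy, OpenCV 4.12 (cv2) and the standard library are available. Lean on these libraries where they do the work, as an engineer would, in place of code of your own. Each camera call takes 0.05 s, during which the arm holds its last target. There are 200 camera calls.

### The job

Get the carver's table ready for the next piece: first turn the counter's reset knob anticlockwise all the way back to its zero stop. Then slide the holder's jaw along its bed until its sprung pad holds the wooden pen rest square and firmly against the end stop, with the pad's springs clearly compressed but without bruising the wood, so that it stays clamped after you let go. Leave the hammer, the ink bottle and the carved pen where they are.

Things in the scene. Friction and masses are not known exactly. Their poses are not given: they have to be found in the camera images.
- holder: Sliding-jaw work holder, fixed to the table: a flat dark steel bed 120 (x) x 330 (y) x 20 mm. Origin under its middle, on the table; y runs along the track. An end stop stands across the bed near its -y end; the jaw slides on the bed from the +y end towards the stop (-y).
- stop_zero (a point): Point on the holder's bed, 140 mm to -y of its middle. The steel end stop (100 wide, 20 thick, 42 mm high) has been set by hand and does not yield: its inner face lies anywhere from 0 to 24 mm to the +y side of this point (not reported).
- jaw: Sliding jaw, axes as the holder's. Origin on the bed (20.5 mm over the table) under the jaw's middle; fully open at holder y = +110 mm, travel 140 mm towards -y. Grey carriage 56 wide, 19 mm high, with a cross plate 94 wide, 41 mm high at y -54 to -40 and a sprung pad ahead of it. Sliding it takes about 8 N of track friction, plus the pad's force; it stays where it is left.
- fin_top (a point): Middle of the top edge of the jaw's grip, 94 mm above the table: an upright dark wooden fin on the carriage, 16 mm thick (x), 70 mm long (y), standing 55 mm above the carriage's top.
- pad_rest (a point): Centre of the sprung steel pad's pressing face when unpressed, moving with the jaw. Pad 94 wide, 32 mm high. It yields 11 mm at 1 N per mm, then is solid. Well clamped is 4 to 8 mm of give (4 to 8 N); under 3 N is loose, over 25 N bruises the wood. Let go, the track friction holds up to about 8 N; above that the jaw slips back a little.
- rest: Wooden pen rest, loose on the bed between pad and end stop: 90 (x) x 50 (y) x 30 mm block with 5 mm carved ribs on top, 85 to 180 g. Origin at the centre of its underside. It starts a little askew and short of the stop; pushed by the pad it slides along, turns square and ends with its two 90 mm faces flat on pad and stop.
- counter: Grey piece counter, fixed to the table: 120 (x) x 110 (y) x 40 mm. Origin under its centre. On its top a round metal dial with black ticks; the longest tick, on its -x side, is zero.
- knob_top (a point): Centre of the top of the counter's black reset knob, 90 mm above the table, on the knob's upright axis. The knob is a 72 mm disc 10 mm thick (its top 54 mm above the table) with an upright bar grip on it: 70 mm long, 16 mm thick, 36 mm high, bar along this point's x; a white line on the bar points to the point's -x. The point turns with the knob.
- reset_knob (a joint): Angle of the reset knob, rad: 0 at the zero stop (white line at the long tick, bar along the counter's x); grows as it is turned clockwise seen from above, up to 5. Friction about 0.06 N m; it stays where it is left. Turning it anticlockwise lowers the value to the hard stop at 0. It starts 2 to 4 rad from zero, so it takes several grasps.
- hammer: Bystander: hammer lying on the table beyond the work, about 260 mm long along its x. Origin at its middle, on the table.
- ink_bottle: Bystander: glass ink bottle with black cap, 45 x 80 x 92 mm, standing. Origin under its centre.
- carved_pen: Bystander: carved dark wooden pen, 175 mm long along its x, 14 mm thick, lying. Origin under its middle.
Not all that is in view belongs to the job. Of the things shaped like the counter, the grey one is meant.

How it is judged (in metres and radians):
On the way, in this order (a step that is already met when the one before it is completed fails the run):
1. the reset knob is turned back to its zero stop (value of joint reset_knob below 0.1 rad), for 0.2 s.
2. the jaw presses the pen rest firmly against the end stop (contact force between jaw and rest above 3 N), for 0.3 s.
At the end, for the whole second after the job is handed in: The knob is at its zero stop (within 0.1 rad); the pen rest lies flat on the bed, square (within 0.05 rad), at rest, and the released jaw still presses it against the end stop with more than 3 N (value of joint reset_knob below 0.1 rad and contact force between jaw and rest above 3 N and angle between the y axis of rest and the y axis of holder, either way round below 0.05 rad and z of rest in the frame of holder below 0.023 m and linear speed of each of rest, jaw below 0.01 m/s); the robot touches nothing.
It fails at once if the pen rest is pressed with more than 25 N (bruised) (contact force between jaw and rest above 25 N).
It fails at once if the hammer is displaced by more than 30 mm (distance of hammer from where it was at the start of the episode above 0.03 m).
It fails at once if the ink bottle is displaced by more than 30 mm (distance of ink_bottle from where it was at the start of the episode above 0.03 m).
It fails at once if the carved pen is displaced by more than 30 mm (distance of carved_pen from where it was at the start of the episode above 0.03 m).
It also fails if it takes over 64 s, if anything falls off the work surface, if the arm or the gripper's body presses on something with over 40 N, if the wrist force passes 120 N, or if a joint passes its speed limit or range.

## Working session

There is one attempt and no reset: what is moved stays moved. The work goes in short steps, each a Python script; the robot and the scene stay as the last script left them, time stands still between calls to the robot, and variables do not carry over. Pictures are saved under pics/ and viewed, at most 10 in all, crops included, and the job is handed in when it is done.

```bash
mkdir -p pics
cat > h.py <<'E'
import numpy as np, cv2
from rig import *
def pts(cam, depth, region):
    ci=camera_info(cam); K=ci["intrinsics"]; P=ci["pose"]
    v,u=np.nonzero(region&(depth>0)); d=depth[v,u]
    c=np.stack([(u-K[0,2])/K[0,0]*d,-(v-K[1,2])/K[1,1]*d,-d,np.ones_like(d)])
    return (P@c)[:3].T
def save(n,im): cv2.imwrite('pics/'+n+'.png',im[:,:,::-1])
def rot(a): # tool down, tool y at angle a (rad)
    y=np.array([np.cos(a),np.sin(a),0]); z=np.array([0,0,-1.]); return np.stack([np.cross(y,z),y,z],1)
E
python3 - <<'E'
from h import *
for cam in ["top","scene"]:
    im,d=grab_frame(cam); save(cam+'0',im); np.savez('pics/'+cam,im=im,d=d)
    print(cam,camera_info(cam)["pose"].round(3).tolist())
    for t in ["holder","jaw","rest","counter","knob_top","hammer","ink_bottle","carved_pen"]:
        for r in masks_of(cam,t)[:3]:
            p=pts(cam,d,r["region"])
            if len(p): print(t,round(r["confidence"],2),r["position"],len(p),np.median(p,0).round(3),p.min(0).round(3),p.max(0).round(3))
E
```

```text
top [[0.008, 0.997, -0.072, 0.393], [-0.999, 0.01, 0.034, 0.049], [0.034, 0.072, 0.997, 1.136], [0.0, 0.0, 0.0, 1.0]]
holder 0.65 [385.4, 226.4] 5792 [ 0.486 -0.152  0.021] [ 0.388 -0.351 -0.   ] [ 0.598 -0.006  0.1  ]
jaw 0.83 [369.0, 236.6] 1500 [ 0.465 -0.109  0.042] [ 0.425 -0.173  0.014] [ 0.528 -0.038  0.1  ]
rest 0.64 [368.1, 235.7] 1419 [ 0.466 -0.108  0.044] [ 0.427 -0.166  0.015] [ 0.525 -0.038  0.1  ]
rest 0.58 [418.7, 218.0] 895 [ 0.513 -0.227  0.051] [ 0.468 -0.262  0.018] [ 0.562 -0.199  0.06 ]
counter 0.78 [151.0, 349.1] 2790 [0.207 0.381 0.041] [ 0.121  0.314 -0.004] [0.279 0.472 0.094]
counter 0.55 [245.0, 287.6] 2478 [0.35  0.169 0.041] [ 0.28   0.111 -0.003] [0.418 0.242 0.096]
knob_top 0.86 [148.2, 350.5] 907 [0.204 0.385 0.055] [0.162 0.354 0.037] [0.238 0.43  0.094]
knob_top 0.84 [241.7, 287.6] 752 [0.35  0.169 0.055] [0.316 0.138 0.048] [0.384 0.207 0.096]
knob_top 0.82 [144.9, 248.9] 810 [0.429 0.398 0.056] [0.396 0.369 0.038] [0.462 0.443 0.094]
hammer 0.74 [243.8, 126.5] 1454 [0.727 0.193 0.023] [ 0.637  0.154 -0.005] [0.896 0.239 0.031]
hammer 0.44 [366.9, 
[... 972 characters left out ...]
[0.28  0.469 0.095]
counter 0.8 [305.9, 412.1] 4292 [0.694 0.371 0.042] [ 0.617  0.295 -0.003] [0.75  0.417 0.095]
knob_top 0.82 [413.2, 276.9] 875 [0.357 0.183 0.062] [0.291 0.13  0.038] [0.387 0.212 0.095]
knob_top 0.8 [335.9, 313.8] 974 [0.548 0.211 0.063] [0.497 0.156 0.038] [0.576 0.237 0.096]
knob_top 0.65 [438.9, 371.0] 1213 [0.437 0.416 0.061] [0.374 0.364 0.038] [0.467 0.444 0.095]
ink_bottle 0.83 [177.0, 222.9] 802 [ 0.75  -0.201  0.057] [ 0.707 -0.316 -0.002] [ 0.776 -0.178  0.097]
carved_pen 0.56 [195.5, 286.3] 484 [ 0.762 -0.04   0.011] [ 0.674 -0.068 -0.003] [ 0.84  -0.019  0.019]
carved_pen 0.42 [335.1, 323.7] 3102 [0.552 0.223 0.041] [ 0.464  0.107 -0.003] [0.611 0.27  0.096]
```

View pics/top0.png

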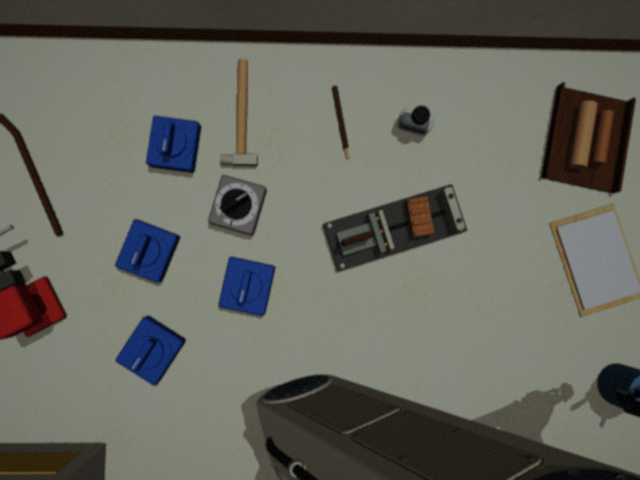

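View pics/scene0.png

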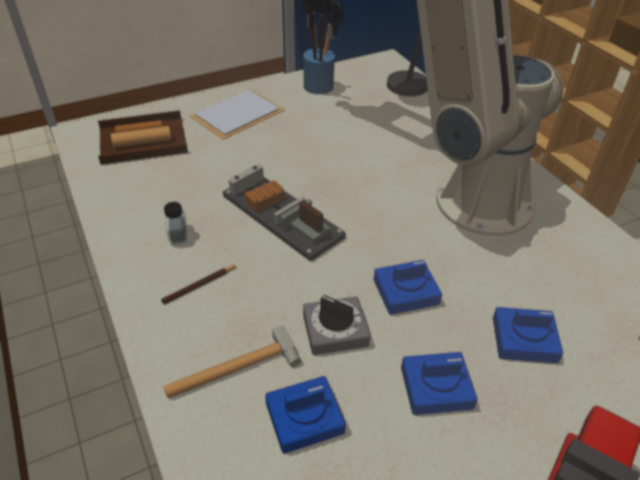

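The grey counter is at top pixel (237,206) and the holder runs from (330,250) at its open end to (460,205) at its stop. The other four counters are blue decoys. Next I'll take close wrist views of both.

Run:
```python
from h import *
print(get_orientation().round(2).tolist())
for n,p,a in [("hold",[0.47,-0.17,0.47],-0.3),("cnt",[0.5,0.2,0.42],0.3)]:
    for A in (np.pi/2+a,-np.pi/2+a):
        q=ik(p,rot(A)); print(n,A,None if q is None else np.round(q,1))
    R=rot(np.pi/2) if 1 else 0
    c=[rot(np.pi/2),rot(-np.pi/2)]
    qs=[ik(p,r) for r in c]; k=min((0,1),key=lambda i: 1e9 if qs[i] is None else abs(qs[i][5]))
    goto(p,c[k]); pause(0.2)
    ci=camera_info("wrist"); im,d=grab_frame("wrist"); save(n,im)
    np.savez('pics/'+n,im=im,d=d,K=ci["intrinsics"],P=ci["pose"])
    print(n,get_joints(),ci["pose"].round(3).tolist(),get_clock())
    for t in (["jaw","rest","holder"] if n=="hold" else ["counter","knob_top"]):
        for i,r in enumerate(masks_of("wrist",t)[:2]):
            p_=pts("wrist",d,r["region"]); np.save(f'pics/{n}_{t}_{i}.npy',r["region"])
            print(t,round(r["confidence"],2),r["position"],len(p_),np.median(p_,0).round(3),p_.min(0).round(3),p_.max(0).round(3))
```

```text
[[0.96, 0.28, 0.0], [0.28, -0.96, 0.0], [0.0, 0.0, -1.0]]
hold 1.2707963267948965 [-20.1   5.4 104.1  -0.   70.5 -92.9]
hold -1.8707963267948966 [-20.1   5.4 104.1  -0.   70.5  87.1]
hold [-2.01087383e+01  5.41534734e+00  1.04117835e+02 -2.48427731e-03
  7.04814356e+01  6.99344114e+01] [[-0.003, 0.966, 0.26, 0.536], [-1.0, -0.003, -0.0, -0.171], [0.0, -0.26, 0.966, 0.439], [0.0, 0.0, 0.0, 1.0]] 3.0583
jaw 0.63 [256.1, 194.1] 8258 [ 0.471 -0.11   0.055] [ 0.422 -0.168  0.018] [ 0.53  -0.029  0.096]
rest 0.94 [382.5, 143.9] 5462 [ 0.518 -0.23   0.051] [ 0.463 -0.268  0.018] [ 0.564 -0.199  0.058]
rest 0.25 [311.1, 167.7] 32562 [ 0.495 -0.162  0.02 ] [ 0.388 -0.352 -0.002] [ 0.599 -0.005  0.096]
holder 0.55 [306.6, 168.3] 32384 [ 0.495 -0.162  0.021] [ 0.389 -0.351 -0.002] [ 0.599 -0.006  0.096]
cnt 1.8707963267948966 [ 21.6  11.7 103.2  -0.   65.1 -85.5]
cnt -1.2707963267948965 [ 21.6  11.7 103.2  -0.   65.1  94.5]
cnt [ 2.16099505e+01  1.16452081e+01  1.03233080e+02  9.23476655e-04
  6.51112596e+01 -6.83471264e+01] [[0.002, -0.966, -0.259, 0.435], [1.0, 0.002, 0.001, 0.2], [-0.0, -0.259, 0.966, 0.389], [0.0, 0.0, 0.0, 1.0]] 5.5333
counter 0.94 [554.2, 115.8] 21104 [0.428 0.389 0.041] [ 0.351  0.334 -0.002] [0.504 0.492 0.092]
counter 0.8 [317.1, 243.4] 15755 [0.528 0.198 0.041] [ 0.469  0.125 -0.002] [0.616 0.264 0.093]
knob_top 0.97 [580.4, 111.0] 7888 [0.428 0.396 0.066] [0.395 0.368 0.038] [0.469 0.459 0.092]
knob_top 0.96 [283.0, 28.3] 4699 [0.365 0.175 0.054] [0.345 0.135 0.04 ] [0.386 0.208 0.092]
```

View pics/hold.png

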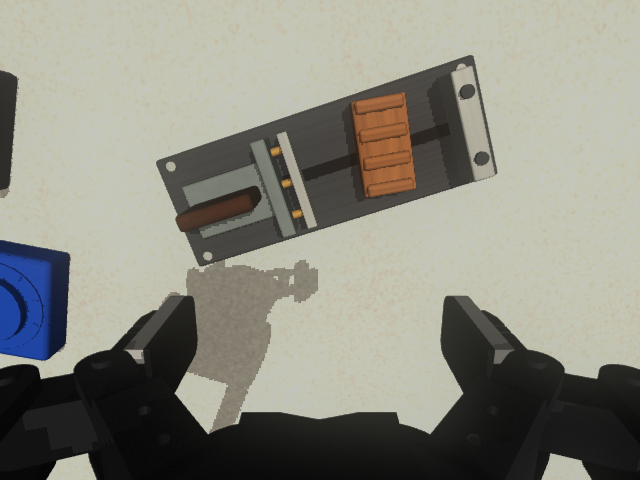

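View pics/cnt.png

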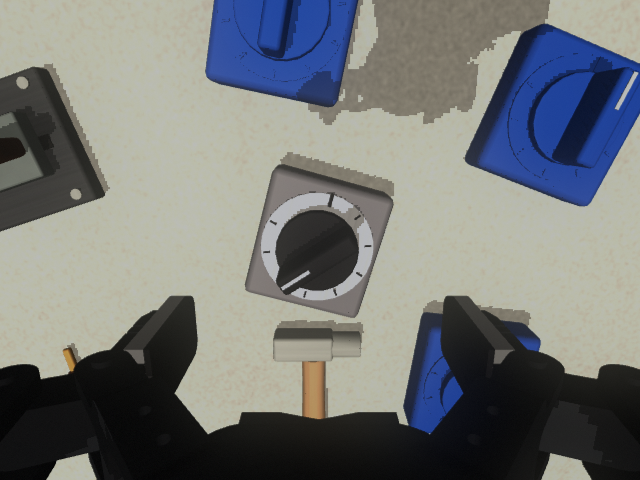

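In the holder view the fin is at (220,207), the pad at (297,180), the rest at (384,145) and the stop at (474,125). In the counter view the long tick is at (332,200) and the white line at (296,281), pointing down-left, so the knob is about 204° clockwise from zero. That fits within joint 6's range in one grasp.

```bash
cat > geo.py <<'E'
from h import *
def cloud(n):
    f=np.load(f'pics/{n}.npz'); K,P,d,im=f['K'],f['P'],f['d'],f['im']
    v,u=np.mgrid[:480,:640]; c=np.stack([(u-K[0,2])/K[0,0]*d,-(v-K[1,2])/K[1,1]*d,-d,np.ones_like(d)],-1)
    return (c@P.T)[...,:3],im,d
if __name__=="__main__":
    C,im,d=cloud('cnt')
    m=(abs(C[...,0]-.55)<.1)&(abs(C[...,1]-.2)<.09)&(d>0)
    hi=C[m&(C[...,2]>.08)]; r=cv2.minAreaRect(hi[:,:2].astype(np.float32)*1000); print('bar',r,np.median(hi[:,2]))
    w=m&(C[...,2]>.08)&(im.min(-1)>130); W=C[w]; print('line',len(W),W.mean(0) if len(W) else 0)
    bd=C[m&(abs(C[...,2]-.04)<.006)]; print('body',cv2.minAreaRect(bd[:,:2].astype(np.float32)*1000),np.median(bd[:,2]))
    kd=C[m&(abs(C[...,2]-.054)<.004)]; print('disc',cv2.minEnclosingCircle(kd[:,:2].astype(np.float32)*1000))
    C,im,d=cloud('hold')
    m=(C[...,0]>.38)&(C[...,0]<.61)&(C[...,1]<.01)&(C[...,1]>-.36)&(d>0)
    b=C[m&(abs(C[...,2]-.021)<.005)]; R=cv2.minAreaRect(b[:,:2].astype(np.float32)*1000); print('bed',R)
    f=C[m&(C[...,2]>.08)]; F=cv2.minAreaRect(f[:,:2].astype(np.float32)*1000); print('fin',F,np.median(f[:,2]))
    ctr=np.array(R[0])/1000; box=cv2.boxPoints(R)/1000
    e=max([box[1]-box[0],box[2]-box[1]],key=np.linalg.norm); e=e/np.linalg.norm(e); e*=np.sign(e[1]); 
    x=np.array([e[1],-e[0]])
    L=(C[...,:2]-ctr); Y=L@e; X=L@x
    print('ydir',e,'yaw',np.degrees(np.arctan2(-e[0],e[1])))
    o=m&(abs(X)<.055)&(abs(Y)<.165)&(C[...,2]>.032)
    h,ed=np.histogram(Y[o],bins=np.arange(-.165,.166,.005))
    for a,n in zip(ed,h): 
        k=o&(Y>=a)&(Y<a+.005)
        if n>5: print(round(a,3),n,np.percentile(C[k][:,2],[50,95]).round(3),np.percentile(X[k],[3,97]).round(3))
E
python3 geo.py
```

```text
bar ((518.1712646484375, 203.59095764160156), (83.20648956298828, 143.9409942626953), 7.493112087249756) 0.31844444303111685
line 101 [0.55119187 0.18097864 0.09039277]
body ((539.615966796875, 197.69009399414062), (109.73854064941406, 119.13172912597656), 74.51400756835938) 0.04005097546185751
disc ((540.2471313476562, 197.3740234375), 36.18930435180664)
bed ((493.2239990234375, -179.11436462402344), (120.1217269897461, 329.9920959472656), 17.687301635742188)
fin ((470.6864318847656, -144.66802978515625), (39.24375915527344, 198.12652587890625), 3.6690564155578613) 0.36863886358808073
ydir [-0.30382192  0.95272887] yaw 17.687302
-0.15 39 [0.061 0.062] [-0.045  0.044]
-0.145 590 [0.062 0.065] [-0.046  0.047]
-0.14 634 [0.062 0.067] [-0.047  0.047]
-0.135 683 [0.062 0.067] [-0.046  0.047]
-0.13 1663 [0.055 0.063] [-0.046  0.047]
-0.09 25 [0.049 0.05 ] [0.031 0.046]
-0.085 202 [0.05  0.055] [0.001 0.046]
-0.08 438 [0.05  0.055] [-0.031  0.046]
-0.075 526 [0.052 0.055] [-0.037  0.046]
-0.07 541 [0.053 0.056] [-0.037  0.047]
-0.065 544 [0.053 0.056] [-0.037  0.048]
-0.06 575 [0.053 0.356
[... 928 characters left out ...]
.336 0.365] [-0.021  0.025]
0.06 1313 [0.358 0.365] [-0.013  0.009]
0.065 3012 [0.361 0.368] [-0.014  0.011]
0.07 4185 [0.363 0.37 ] [-0.009  0.014]
0.075 2263 [0.365 0.367] [-0.014  0.016]
0.08 668 [0.365 0.367] [-0.023  0.025]
0.085 300 [0.04  0.095] [-0.026  0.027]
0.09 291 [0.04  0.095] [-0.026  0.027]
0.095 299 [0.04  0.095] [-0.026  0.026]
0.1 296 [0.04  0.095] [-0.025  0.027]
0.105 293 [0.04  0.095] [-0.026  0.027]
0.11 292 [0.04  0.095] [-0.026  0.026]
0.115 296 [0.04  0.095] [-0.026  0.027]
0.12 291 [0.04  0.095] [-0.026  0.026]
0.125 287 [0.04  0.095] [-0.025  0.026]
0.13 299 [0.04  0.095] [-0.026  0.026]
0.135 207 [0.039 0.094] [-0.026  0.027]
0.14 50 [0.039 0.04 ] [-0.027  0.027]
```

```bash
sed -i "s/&(d>0)/\&(d>0)\&(C[...,2]<.11)/; s/.005)):/.005)):/" geo.py
cat > g2.py <<'E'
from geo import *
C,im,d=cloud('cnt'); m=(abs(C[...,0]-.54)<.07)&(abs(C[...,1]-.198)<.07)&(d>0)&(C[...,2]<.11)
hi=C[m&(C[...,2]>.08)]; print('bar',cv2.minAreaRect(hi[:,:2].astype(np.float32)*1000))
C,im,d=cloud('hold'); ctr=np.array([.4932,-.1791]); e=np.array([-.3038,.9527]); x=np.array([e[1],-e[0]])
L=C[...,:2]-ctr; Y=L@e; X=L@x; m=(abs(X)<.058)&(abs(Y)<.165)&(d>0)&(C[...,2]<.11)
def s(n,k): print(n,k.sum(),'Y',np.percentile(Y[k],[0,1,50,99,100]).round(4),'X',np.percentile(X[k],[1,99]).round(4),'z',np.median(C[k][:,2]).round(4))
f=m&(C[...,2]>.085); s('fin',f); print(cv2.minAreaRect(C[f][:,:2].astype(np.float32)*1000))
s('stoptop',m&(Y<-.1)&(C[...,2]>.055)); 
s('rest',m&(Y>-.1)&(Y<-.0)&(C[...,2]>.045))
r=m&(Y>-.1)&(Y<-.02)&(C[...,2]>.045); print(cv2.minAreaRect(np.c_[X[r],Y[r]].astype(np.float32)*1000))
k=m&(Y>-.02)&(Y<.08)&(C[...,2]>.03)
h,ed=np.histogram(Y[k],bins=np.arange(-.02,.08,.002))
for a,n in zip(ed,h):
    q=k&(Y>=a)&(Y<a+.002)
    if n: print(a.round(3),n,np.percentile(C[q][:,2],[50,95]).round(3))
E
python3 g2.py
```

```text
bar ((540.0466918945312, 197.6341094970703), (16.70001220703125, 69.78471374511719), 33.237422943115234)
fin 1483 Y [0.0689 0.0695 0.1023 0.1368 0.1382] X [-0.0076  0.0081] z 0.0937
((461.8855285644531, -80.399169921875), (16.360931396484375, 69.27714538574219), 17.532548904418945)
stoptop 2780 Y [-0.1463 -0.1452 -0.1341 -0.1255 -0.1253] X [-0.0482  0.0491] z 0.0622
rest 5283 Y [-0.0866 -0.0837 -0.0566 -0.0297 -0.0266] X [-0.0377  0.05  ] z 0.051
((5.653114318847656, -57.11597442626953), (50.40232849121094, 89.7780532836914), 82.55119323730469)
0.024 268 [0.048 0.055]
0.026 211 [0.055 0.056]
0.028 210 [0.055 0.056]
0.03 216 [0.055 0.056]
0.032 209 [0.055 0.057]
0.034 119 [0.055 0.056]
0.036 38 [0.043 0.044]
0.038 54 [0.042 0.044]
0.04 48 [0.043 0.044]
0.042 51 [0.042 0.044]
0.044 53 [0.043 0.045]
0.046 548 [0.055 0.062]
0.048 219 [0.061 0.062]
0.05 212 [0.061 0.062]
0.052 213 [0.061 0.062]
0.054 221 [0.061 0.062]
0.056 215 [0.061 0.062]
0.058 189 [0.061 0.062]
0.06 15 [0.059 0.06 ]
0.062 21 [0.04  0.041]
0.064 115 [0.039 0.041]
0.066 111 [0.039 0.04 ]
0.068 255 [0.048 0.091]
0.07 178 [0.041 0.094]
0.072 140 [0.04  0.095]
0.074 134 [0.04  0.094]
0.076 126 [0.04  0.095]
```

Run:
```python
from h import *
c=[0.540,0.1976]; R=rot(np.radians(-146.7))
q=ik([*c,0.30],R); print('ik',np.round(q,1)); 
if q[5]<100: raise SystemExit
set_joints(q); move_linear([*c,0.236]); set_gripper(0,force=40)
print('gap',get_finger_gap(),get_grip_force(),get_contact_force().round(1),get_torque().round(2))
q=np.array(get_joints()); t0=get_torque()
for s in [70]*3: 
    q[5]-=s; set_joints(q); print(s,get_joints()[5],get_torque().round(2),get_contact_force().round(1))
tot=210
while tot<226:
    q[5]-=2; tot+=2; set_joints(q); t=get_torque(); print(tot,round(get_joints()[5],2),t.round(2),get_contact_force().round(1))
    if abs(t[2])>0.5: break
print(get_clock())
```

```text
ik [ 19.9  22.8 105.   -0.   52.3 166.6]
gap 0.1784613307988786 41.57328128814697 [-0.1  1.7  4.8] [0.12 0.04 0.  ]
70 96.7387357781048 [ 0.13 -0.03 -0.  ] [0.7 1.2 2.2]
70 26.746800595460254 [ 0.3  -0.08  0.  ] [0.5 2.9 2.6]
70 -43.25096663285166 [ 0.55  0.07 -0.01] [-0.6  3.   1.9]
212 -45.28 [0.6  0.1  0.02] [-1.4  3.3  2.7]
214 -47.28 [ 0.73  0.12 -0.  ] [-0.4  2.9  2.2]
216 -49.28 [0.77 0.15 0.07] [-0.8  4.2  2. ]
218 -51.28 [0.81 0.13 0.06] [-2.1  4.4  3.1]
220 -53.28 [0.88 0.21 0.09] [-1.8  4.7  3.2]
222 -55.24 [ 0.9   0.28 -0.55] [-1.6  5.   3.3]
15.1333
```

The stop was felt at about 222°, as predicted. Next: release, check, and move to the fin.

Run:
```python
from h import *
set_gripper(1.0); p=get_eef_pos(); move_linear([p[0],p[1],0.33])
goto([0.50,0.2,0.42],rot(np.pi/2)); pause(.2)
im,d=grab_frame("wrist"); save('cnt2',im[150:340,200:440].repeat(2,0).repeat(2,1)); ci=camera_info("wrist")
np.savez('pics/cnt2',im=im,d=d,K=ci["intrinsics"],P=ci["pose"])
from geo import cloud
C,im,d=cloud('cnt2'); m=(abs(C[...,0]-.54)<.07)&(abs(C[...,1]-.198)<.07)&(d>0)&(C[...,2]<.11)
hi=C[m&(C[...,2]>.08)]; print('bar',cv2.minAreaRect(hi[:,:2].astype(np.float32)*1000))
f=[0.4619,-0.0804]; R=rot(np.radians(17.6))
print(np.round(ik([*f,.33],R),1)); goto([*f,.33],R)
move_linear([*f,.237]); set_gripper(0,force=50)
print(get_finger_gap(),get_contact_force().round(1),get_torque().round(2),get_eef_pos().round(4),get_clock())
```

```text
bar ((539.8801879882812, 197.72120666503906), (16.184247970581055, 69.57621002197266), 74.351806640625)
[-10.1  11.8 116.3  -0.   51.9 -27.7]
0.17911483987934926 [-1.9 -1.6  7.8] [-0.04  0.32  0.13] [ 0.4618 -0.0805  0.2374] 19.8583
```

View pics/cnt2.png

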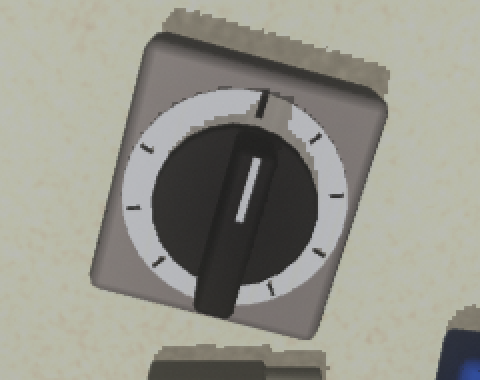

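The white line in the crop (248,190) is at the long tick (263,103), and the bar is within 0.2° of the counter's axis, so the knob is at zero. Now I'll slide the jaw.

Run:
```python
from h import *
e=np.array([-.3030,.9530,0]); p0=np.array(get_eef_pos()); f0=get_contact_force()
print(f0@e)
s=0
def go(s,v): 
    hit=move_linear(p0-e*s,vel=v,max_force=30); f=get_contact_force(); print(round(s*1000,1),hit,'F',round(f@e,2),f.round(1),get_torque().round(2),'act',round((p0-get_eef_pos())@e*1000,2)); return f@e
for s in (.03,.06,.08,.09): go(s,.06)
for s in np.arange(.092,.1061,.001):
    F=go(s,.02)
    if F>20: break
print(get_clock())
```

```text
-0.9333305405171071
30.0 False F 1.74 [0.3 1.9 1.2] [ 0.24 -0.05  0.07] act 29.96
60.0 False F 1.97 [0.5 2.2 0.5] [ 0.34 -0.06  0.19] act 59.95
80.0 False F 0.98 [1.  1.3 0.6] [ 0.18 -0.14  0.15] act 80.09
90.0 False F 1.52 [0.9 1.9 0.8] [ 0.29 -0.17  0.11] act 90.01
92.0 False F 5.3 [1.1 5.9 2.5] [ 0.94 -0.16  0.13] act 91.58
93.0 False F 7.09 [1.6 8.  3.8] [ 1.15 -0.2   0.17] act 92.34
94.0 False F 7.55 [2.  8.6 4.9] [ 1.26 -0.21  0.13] act 93.25
95.0 False F 8.11 [0.9 8.8 3.1] [ 1.31 -0.27  0.12] act 94.22
96.0 False F 8.06 [0.7 8.7 4.1] [ 1.28 -0.22  0.18] act 95.2
97.0 False F 8.55 [0.9 9.3 3.3] [ 1.27 -0.2   0.2 ] act 96.2
98.0 False F 7.5 [0.3 8.  4. ] [ 1.25 -0.27  0.18] act 97.18
99.0 False F 8.24 [0.4 8.8 4.6] [ 1.26 -0.18  0.23] act 98.21
100.0 False F 7.9 [0.5 8.5 3.8] [ 1.29 -0.25  0.12] act 99.2
101.0 False F 7.97 [1.4 8.8 3.5] [ 1.31 -0.19  0.15] act 100.19
102.0 False F 8.42 [0.7 9.  4. ] [ 1.35 -0.22  0.17] act 101.2
103.0 False F 7.33 [1.1 8.  3.7] [ 1.35 -0.18  0.17] act 102.18
104.0 False F 8.75 [0.6 9.4 2.9] [ 1.36 -0.19  0.18] act 103.15
105.0 False F 9.79 [ 0.2 10.3  4.8] [ 1.48 -0.22  0.23] act 104.07
106.0 False F 9.95 [ 0.4 10.6  3.9] [ 1.55 -0.18  0.14] act 104.96
25.7083
```

The sliding friction is about 8 N, and the pad has just started compressing (about 2 N). I'll continue to about 6 N.

Run:
```python
from h import *
e=np.array([-.3030,.9530,0]); p=np.array(get_eef_pos()); cmd=np.array([.4618,-.0805,.2374])
for i in range(1,8):
    move_linear(cmd-e*(.106+.001*i),vel=.02,max_force=25)
    F=[get_contact_force()@e]
    for _ in range(3): pause(.05); F.append(get_contact_force()@e)
    a=(cmd-get_eef_pos())@e*1000; print(106+i,np.round(np.mean(F),2),round(a,2),get_torque()[0].round(2))
    if np.mean(F)>13.6: break
im,d=grab_frame("scene"); save('sc2',im[130:270,190:370].repeat(4,0).repeat(4,1)); print(get_clock())
```

```text
107 10.59 105.83 1.7
108 11.54 106.72 1.86
109 12.55 107.66 1.93
110 13.03 108.52 2.07
111 14.04 109.4 2.19
27.7583
```

View pics/sc2.png

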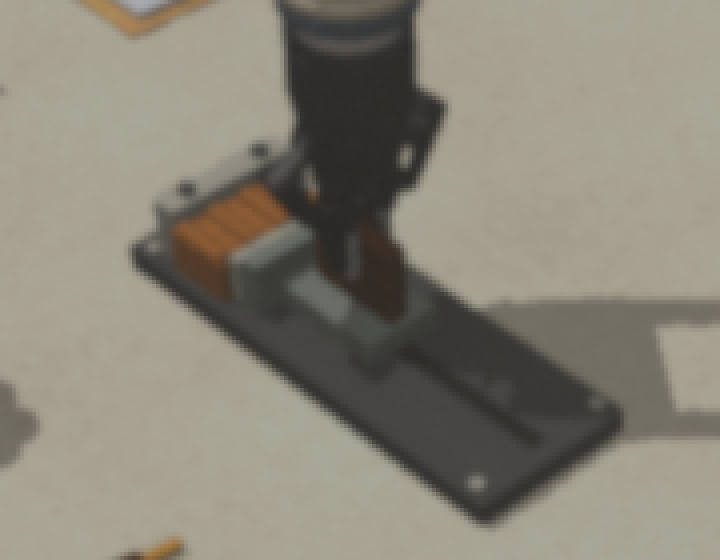

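The rest is held between pad and stop, with about 6 N on the pad. I'll unload the arm, release and check the pad's give.

Run:
```python
from h import *
e=np.array([-.3030,.9530,0]); cmd=np.array([.4618,-.0805,.2374])
move_linear(cmd-e*.1101,vel=.02); print(get_contact_force()@e)
set_gripper(1.0); p=np.array(get_eef_pos()); p[2]=.34; move_linear(p)
goto([0.47,-0.17,0.47],rot(-np.pi/2)); pause(.3)
ci=camera_info("wrist"); im,d=grab_frame("wrist"); save('hold2',im[40:280,140:520].repeat(2,0).repeat(2,1)); print(get_clock())
np.savez('pics/hold2',im=im,d=d,K=ci["intrinsics"],P=ci["pose"])
from geo import cloud
C,im,d=cloud('hold2'); ctr=np.array([.4932,-.1791]); e=np.array([-.3038,.9527]); x=np.array([e[1],-e[0]])
L=C[...,:2]-ctr; Y=L@e; X=L@x; m=(abs(X)<.058)&(abs(Y)<.165)&(d>0)&(C[...,2]<.11)
f=m&(C[...,2]>.085); print('fin',np.percentile(Y[f],[1,99]).round(4))
s=m&(Y<-.1)&(C[...,2]>.057); print('stop',np.percentile(Y[s],[1,99]).round(4))
k=m&(Y>-.13)&(Y<-.03)&(C[...,2]>.03)
h,ed=np.histogram(Y[k],bins=np.arange(-.13,-.03,.002))
for a,n in zip(ed,h):
    q=k&(Y>=a)&(Y<a+.002)
    if n: print(a.round(3),n,np.percentile(C[q][:,2],[50,95]).round(3))
o=m&(Y>-.13)&(Y<-.07)&(im[...,0]>im[...,2]+40)&(C[...,2]>.045); print(cv2.minAreaRect(np.c_[X[o],Y[o]].astype(np.float32)*1000))
```

```text
8.890860946432381
31.525
fin [-0.0382  0.0292]
stop [-0.1451 -0.1255]
-0.13 276 [0.062 0.064]
-0.128 467 [0.061 0.063]
-0.126 579 [0.052 0.061]
-0.124 153 [0.05  0.053]
-0.122 204 [0.051 0.055]
-0.12 213 [0.053 0.055]
-0.118 231 [0.053 0.056]
-0.116 214 [0.053 0.056]
-0.114 222 [0.053 0.056]
-0.112 228 [0.053 0.056]
-0.11 217 [0.053 0.055]
-0.108 231 [0.053 0.056]
-0.106 214 [0.053 0.056]
-0.104 224 [0.053 0.055]
-0.102 221 [0.053 0.056]
-0.1 219 [0.053 0.056]
-0.098 217 [0.053 0.056]
-0.096 225 [0.053 0.056]
-0.094 223 [0.053 0.056]
-0.092 221 [0.053 0.056]
-0.09 210 [0.053 0.056]
-0.088 218 [0.053 0.056]
-0.086 223 [0.053 0.056]
-0.084 216 [0.053 0.056]
-0.082 227 [0.053 0.056]
-0.08 267 [0.05  0.054]
-0.078 162 [0.05  0.051]
-0.076 186 [0.055 0.056]
-0.074 231 [0.055 0.056]
-0.072 227 [0.055 0.056]
-0.07 227 [0.055 0.056]
-0.068 274 [0.055 0.056]
-0.066 263 [0.047 0.055]
-0.064 41 [0.06  0.061]
-0.062 216 [0.061 0.062]
-0.06 229 [0.061 0.062]
-0.058 234 [0.061 0.062]
-0.056 230 [0.061 0.063]
-0.054 227 [0.061 0.063]
-0.052 239 [0.061 0.062]
-0.05 495 [0.054 0.061]
-0.048 126 [0.039 0.04 ]
-0.046 113 [0.039 0.041]
-0.044 95 [0.039 0.04 ]
-0.042 75 [0.039 0.041]
-0.04 100 [0.039 0.092]
-0.038 119 [0.04  0.094]
-0.036 131 [0.04  0.095]
-0.034 124 [0.04  0.095]
((8.674522399902344, -100.87786102294922), (50.04185485839844, 88.93228912353516), 89.71662139892578)
```

View pics/hold2.png

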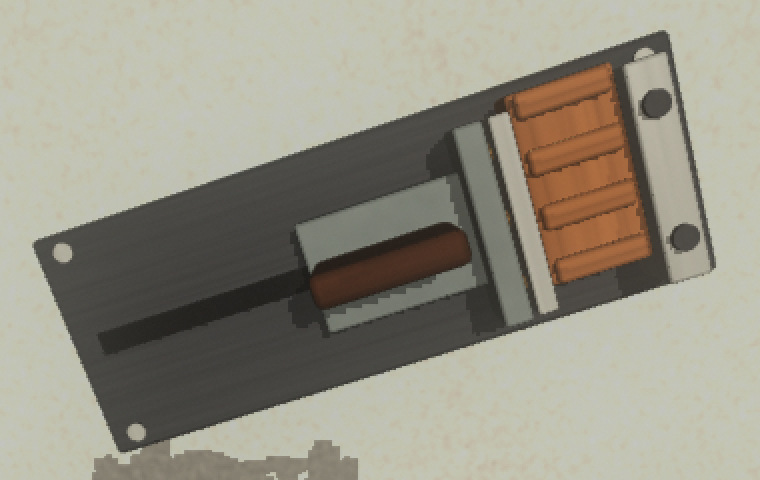

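The rest is square (0.3°) and flat against the stop. The pad is compressed about 6–7 mm, and the jaw held after release. I'm handing in now.

```bash
python3 -c "
from rig import *
print(close_job(),get_clock())"
```

```text
the job is handed in; nothing more can be done
the job is handed in; nothing more can be done
```

I handed the job in at about 32 s of the 64 s: the knob is at its zero stop and the rest is clamped square against the end stop with about 6–7 N. The hammer, ink bottle and pen were not touched; no verdict came back after hand-in.

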